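# Snap a fresh filter cassette into the water filter unit

## Task

Fit the fresh water-filter cassette: take it by its rib, lift it straight up out of its pack tray, set it in the open water filter unit and press it straight down until it is fully home and both end hooks have snapped over it, then let go. Leave the sugar pourer, the cup and the stir-stick cup where they stand.

Things in the scene. Friction and masses are not known exactly. Their poses are not given: they have to be found in the camera images.
- cassette: Fresh water-filter cassette, white plastic, 56 mm wide (its x), 120 mm long (its y, over a lug at each end), 30 mm high plus a rib on top; 0.13 to 0.25 kg. Origin: centre of its underside, z up. It starts in the tray's near pocket, where only the rib can be gripped. It fits the unit either way round (half turn about z)
- cassette_rib (a point): Middle of the cassette's grip rib, 43 mm above its underside. The rib is 14 mm thick (x), 64 mm long (y) and 26 mm high, standing on the cassette's top face, its top 56 mm above the underside
- cassette_end_a (a point): Underside level below the lug at the cassette's +y end, 57 mm from the middle. The lug, in the middle of the end face, is 24 mm wide and sticks out 5 mm, from 13 to 22 mm above the underside; rounded below, flat on top
- cassette_end_b (a point): The same point at the cassette's -y end
- tray: Pack tray of brown board, 156 x 153 mm at the foot, 34 mm high, fixed. Origin: centre of its underside. Two pockets side by side, 59 mm (x) by 123 mm (y), floors 4 mm above the counter: the near one, at its x = -34.5 mm, holds the cassette with its top face flush with the tray; the far one, at x = +34.5 mm, is empty
- unit: Water filter unit with its cover off, fixed: black base 124 mm (its x) by 190 mm (its y), rim 24 mm high, two push-fit connectors on the +x side. Origin: centre of its underside. Two grey side guides, 59 mm apart in x, 80 mm long, flared, tops 44 mm above the counter; a grey snap hook at each end of y, tops 56 mm above the counter
- unit_seat (a point): Centre of the flat seat in the unit, 16 mm above the counter; axes as the unit's. The cassette's underside centre comes to lie here, its length along y, between guides and hooks
- hook_left (a joint): Springy snap hook at the unit's +y end, rad: 0 upright at rest, growing as it bends outward, over 0.1 while a lug rides past its nose. The nose is sloped on top and flat below; the flat is 23 mm above the seat, 1 mm over the lug of a seated cassette, and overlaps it 3.5 mm. Springs back to 0 only once the lug is under it. Pressing past both hooks takes some 8 to 20 N
- hook_right (a joint): The same for the hook at the unit's -y end
- tea_chest: Wooden chest of drawers, fixed furniture, 190 mm deep (x), 312 mm wide (y), 210 mm high, origin under its middle; its lower right drawer stands open 40 mm toward the robot. Carry the cassette clear of it
- sugar: Bystander: glass sugar pourer, 68 mm wide, 142 mm high, origin under its middle; left of the work. In front of it and farther left stands a clear cake display, fixed furniture, 235 mm high, about 240 x 280 mm; the robot's hand starts just above it, so rise by some 0.1 m before swinging to the work
- cup: Bystander: cream mug, 59 x 83 x 55 mm with its handle, origin under its middle; between tray and unit, towards the front
- stir_cup: Bystander: white cup of wooden stir sticks, 72 mm wide, 147 mm high, origin under its middle; between tray and unit, towards the back

How it is judged:
On the way:
1. the cassette has been lifted out of its pocket, clear of the tray (z of cassette in the frame of tray above 0.04 m and contact force between the fingers and cassette above 1 N), for 0.1 s.
At the end, for the whole second after the job is handed in: The cassette lies upright in the unit between the guides, both ends within 2.5 mm of the seat, centred within 5 mm and lengthwise within 0.08 rad, both hooks sprung back upright over its lugs (within 0.03 rad), at rest and released (z of each of cassette_end_a, cassette_end_b in the frame of unit_seat below 0.0025 m and horizontal distance between cassette and unit_seat below 0.005 m and angle between the y axis of cassette and the y axis of unit, either way round below 0.08 rad and angle between cassette's own z axis and vertical below 0.06 rad and value of joint each of hook_left, hook_right below 0.03 rad and linear speed of cassette below 0.02 m/s); the robot touches nothing.
It fails at once if the sugar pourer is knocked away or over (distance of sugar from where it was at the start of the episode above 0.03 m or angle between sugar's own z axis and vertical above 0.5 rad).
It fails at once if the cup is knocked away or over (distance of cup from where it was at the start of the episode above 0.03 m or angle between cup's own z axis and vertical above 0.5 rad).
It fails at once if the stir-stick cup is knocked away or over (distance of stir_cup from where it was at the start of the episode above 0.03 m or angle between stir_cup's own z axis and vertical above 0.5 rad).
It also fails if it takes over 53 s, if anything falls off the work surface, if the arm or the gripper's body presses on something with over 40 N, if the wrist force passes 120 N, or if a joint passes its speed limit or range.

## Robot

A 6-joint arm with a two-finger parallel gripper is mounted at the origin on a cart in front of the work surface, level with it; the furniture and walls round the work are solid. World frame = base frame: x ahead of the robot, y to its left, z up, the work surface at z = 0. Lengths are in m, angles in rad, forces in N, time in s.
With the tool pointing down it reaches from about 0.3 to 0.85 m from the base axis. Payload 5.4 kg.
Tool frame: the origin (TCP) lies midway between the tips of the shut fingers; the grasp point (between the pads) lies 19 mm behind it (bot.tcp_to_grasp is the distance from the TCP to the grasp point, in m); z points along the fingers, y is the line along which they close (so a half turn about z gives the same grasp; the last joint's range is limited). The gripper opens to 85 mm and grips with 20 to 120 N. Pads are 22 mm wide; open, the fingers measure 114 mm over their backs; the gripper's body (76 mm by 85 mm) begins 54 mm behind the grasp point. The pads swing forward as they close: fully open they stand 13 mm farther back than shut.
Start: joints at [1.024, 0.158, 1.597, -0, 1.386, -0.21], TCP at [0.19, 0.543, 0.231] pointing down, gripper open.
Joint ranges: [-2.91, 2.91], [-0.94, 2.29], [0.18, 2.7], [-1.29, 4.43], [0.17, 2.64], [-3, 3]. Speed limits (rad/s): [2.57, 2.57, 3.14, 3.14, 3.14, 3.14].

## Interface

Orientations are given as a unit quaternion [x, y, z, w].
In Python, from plant import bot gives the robot as it stands.
- The arm moves only by the shell command python3 -m inch 'ROWS' [FORCE]. ROWS is JSON, a list of rows, each a list of 5 numbers: the opening, from 0 (shut) to 1 (fully open), then the shift along the world's x, y, z in units of 60 mm (1.0 is 60 mm), then the turn about the world's z in units of 6 degrees (1.0 is 6 degrees). In form: [[claw, x, y, z, yaw], ...]. A call has 1 to 10 rows; each row is the pose to reach, as a shift and turn from the pose commanded when the call began; what a row does not reach only later rows make up. A row lasts 1/8 s, in which the tool goes at most 62.5 mm and 10.7 degrees, less where a joint would pass 70% of its speed; a pose out of reach is approached as far as the arm can. A call with a gripper value outside its range is refused whole. The fingers move at their own pace and stop on an object; FORCE is the grip in N (left out, the last holds). Time passes only in rows, so rows that repeat a pose let the fingers close. It gives the time, the measured TCP pose, the force, the opening and the grip force at its end, in the units of the state.
- bot.state(): the state, without advancing time (a new reading comes with each control period).
- bot.snapshot(name): name is "side" or "top"; returns the picture (384x512x3 uint8, blue, green, red); there is no depth.
- bot.camera_params(name): a dict with "fx", "fy", "cx", "cy" (pixels), "k1" (the pictures are not rectified: a ray, as slopes to the right and down, at radius r is drawn at 1 + k1 r^2 times it, then the intrinsics apply), "view" (4x4, takes a point from world to camera coordinates). Camera axes: x right, y up, looking along -z (the intrinsics and any distortion apply to the point x, -y, -z); pixel columns grow to the right and rows downward; lengths in m; the calibration is good to about 2 mm. A picture is of the moment at which its call begins. camera_params takes no time and is no camera call.
- bot.close_job(): hands the job in; it is judged then, once.
Trained networks look in the newest picture that a camera, given by its name, has taken for a name from the list of things; names that differ only in an ending like _2 or _b are one class to them, and where a whole thing is asked for, a point or a joint stands for the part that bears it (a point fixed in the world has none). Each returns a list of dicts, best first, with "conf" (0 to 1); they miss things now and then, are a little off and sometimes report something else, mostly with a low value. They report only what shows in the picture. A call takes as long as a camera call.
- bot.find_in(camera, label): "at" ([column, row] as shares, 0 to 1, of the picture: columns of its width, rows of its height, amid what is visible of it).
The state is a dict: "time_s": time; "q": joint angles; "qvel": joint speeds; "effort": joint torques, N m; "ee_pos": TCP position; "tool_rot": TCP orientation; "wrist_force": force on the tool from outside, world axes, zero at the start; "moment": the same for the moment, N m; "grip_width": finger opening in m; "gripper_force": force on a finger pad.
Only numpy, scipy, OpenCV 4.12 (cv2) and the standard library are available. Lean on these libraries where they do the work, as an engineer would, in place of code of your own. Each camera call takes 0.05 s, during which the arm holds its last target. There are 200 camera calls.

## Working session

There is one attempt and no reset: what is moved stays moved. The work goes in short steps, Python scripts to look and compute and a shell command to move; the robot and the scene stay as the last step left them, time stands still between calls to the robot, and variables do not carry over. Pictures are saved under pics/ and viewed, at most 10 in all, crops included, and the job is handed in when it is done.

```bash
mkdir -p pics; ls; python3 - <<'E'
from plant import bot
import cv2
for n in("top","side"):
    cv2.imwrite(f"pics/{n}0.png",bot.snapshot(n)); p=bot.camera_params(n); print(n,p)
    for l in("cassette","cassette_rib","tray","unit","unit_seat","hook_left","sugar","cup","stir_cup"):
        try: print(l,[(round(d["conf"],2),round(d["at"][0]*512),round(d["at"][1]*384)) for d in bot.find_in(n,l)[:3]])
        except Exception as e: print(l,e)
print(bot.state())
E
```

```text
pics
top {'fx': 450.75976573936515, 'fy': 450.75976573936515, 'cx': 254.8526307501054, 'cy': 185.5083651737435, 'k1': 0.046397374140941736, 'view': array([[-4.47479396e-02, -9.98997964e-01,  8.30840251e-04,
         9.22676283e-02],
       [ 9.63412888e-01, -4.29339555e-02,  2.64560545e-01,
        -5.94566419e-01],
       [-2.64259774e-01,  1.26389815e-02,  9.64368720e-01,
        -1.42773610e+00],
       [ 0.00000000e+00,  0.00000000e+00,  0.00000000e+00,
         1.00000000e+00]])}
cassette [(0.73, 336, 199)]
cassette_rib [(0.58, 338, 198)]
tray [(0.69, 333, 184)]
unit [(0.78, 202, 218)]
unit_seat [(0.6, 202, 218)]
hook_left []
sugar [(0.72, 139, 204)]
cup [(0.64, 280, 213)]
stir_cup [(0.6, 274, 182)]
side {'fx': 349.93568014672644, 'fy': 349.93568014672644, 'cx': 257.05189604693004, 'cy': 191.15372427443208, 'k1': 0.008628512539174463, 'view': array([[ 0.94519156, -0.3257657 , -0.02212739, -0.54970425],
       [ 0.17592482,  0.45100176,  0.87501307, -0.2138829 ],
       [-0.27506975, -0.83094773,  0.48359333, -0.75704322],
       [ 0.        ,  0.        ,  0.        ,  1.       
[... 295 characters left out ...]
1.0, 'q': array([ 1.02387403e+00,  1.58409491e-01,  1.59701302e+00, -7.97692521e-06,
        1.38622600e+00, -2.10086589e-01]), 'qvel': array([ 4.05326960e-05, -8.54896539e-04, -1.31135535e-03,  1.68382606e-03,
       -1.78813224e-04, -1.42768764e-03]), 'effort': array([-6.60789410e-04, -3.96039677e+01, -3.31697452e+01, -4.17965921e-04,
        1.15258634e-03,  3.89137554e-06]), 'ee_pos': array([0.19003734, 0.54265571, 0.23128728]), 'tool_rot': array([ 1.67622075e-01,  9.85851327e-01, -2.73978852e-05, -6.67622858e-06]), 'wrist_force': array([0.15514114, 0.33569267, 0.24417239]), 'moment': array([-0.01109142,  0.00013626, -0.04677651]), 'gripper_force': 0.0, 'grip_width': 0.08508992727374495}
```

```bash
python3 - <<'E'
import cv2
t=cv2.imread("pics/top0.png");s=cv2.imread("pics/side0.png")
cv2.imwrite("pics/topc.png",cv2.resize(t[120:280,140:400],None,fx=3,fy=3,interpolation=cv2.INTER_CUBIC))
cv2.imwrite("pics/sidec.png",cv2.resize(s[100:350,150:380],None,fx=2.4,fy=2.4,interpolation=cv2.INTER_CUBIC))
E
```

```text
(no output)
```

View pics/topc.png

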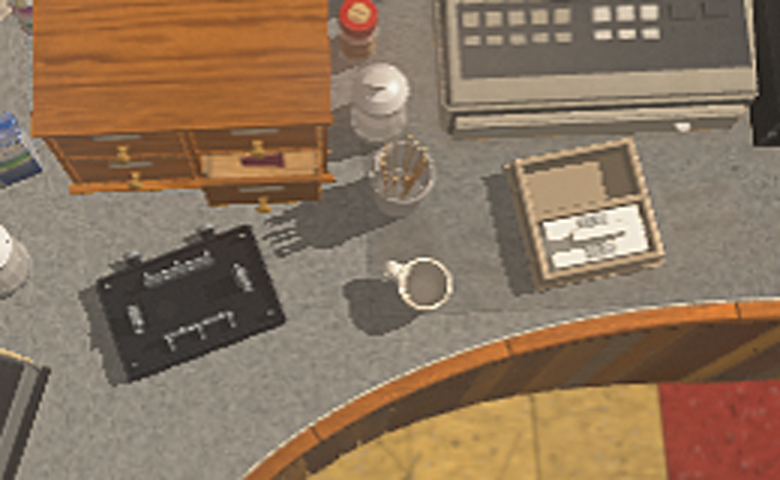

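View pics/sidec.png

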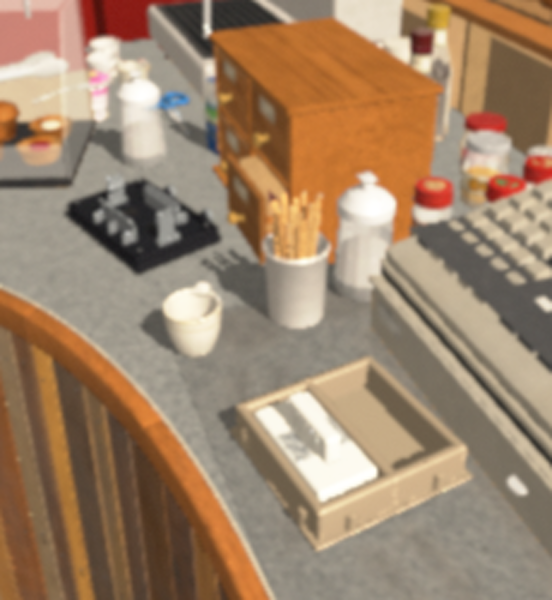

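The top view shows the unit (crop corners ~(98,283),(248,225),(285,310),(122,382)) with its connectors towards the chest. The tray is at ~(510,160),(632,140),(662,262),(540,288), with the cassette in the near pocket. The cup and stir cup stand between them. Next I'll refine both poses by fitting edges in both cameras.

```bash
cat > h.py <<'E'
import numpy as np,cv2
from scipy.optimize import least_squares
from scipy.ndimage import map_coordinates
from plant import bot
def proj(n,P):
    c=bot.camera_params(n);P=np.atleast_2d(P);Q=P@c["view"][:3,:3].T+c["view"][:3,3]
    u=Q[:,0]/-Q[:,2];v=-Q[:,1]/-Q[:,2];k=1+c["k1"]*(u*u+v*v)
    return np.c_[c["fx"]*u*k+c["cx"],c["fy"]*v*k+c["cy"]]
def onplane(n,px,z):
    g=lambda p:proj(n,[[p[0],p[1],z]])[0]-px
    return least_squares(g,[.45,0]).x
def w(p,L):
    c,s=np.cos(p[2]),np.sin(p[2]);L=np.atleast_2d(L)
    return np.c_[p[0]+c*L[:,0]-s*L[:,1],p[1]+s*L[:,0]+c*L[:,1],L[:,2]]
def rect(a,b,z,cx=0,cy=0): return [((cx+sx*a,cy+sy*b,z)) for sx,sy in((1,1),(1,-1),(-1,-1),(-1,1))]
def fitc(c0,obs):
    "obs: list of (cam,local pts,pixels)"
    f=lambda p:np.concatenate([(proj(n,w(p,L))-np.array(px)).ravel() for n,L,px in obs])
    r=least_squares(f,c0,loss="soft_l1");return r.x,f(r.x).reshape(-1,2)
def overlay(n,img,x0,y0,x1,y1,k,polys,out):
    im=cv2.resize(img[y0:y1,x0:x1],None,fx=k,fy=k,interpolation=cv2.INTER_CUBIC)
    for P,col in polys:
        q=((proj(n,P)-[x0,y0]+.5)*k).astype(int)
        cv2.polylines(im,[q],True,col,1)
    cv2.imwrite(out,im);return im
E
python3 - <<'E'
from h import *
T=lambda *a:[(140+x/3-.33,120+y/3-.33) for x,y in a]
S=lambda *a:[(150+x/2.4-.3,100+y/2.4-.3) for x,y in a]
# order (+,+),(+,-),(-,-),(-,+)
pu,r=fitc([.5,.2,.35],[("top",rect(.062,.095,.024),T((98,283),(248,225),(285,310),(122,382)))]);print("unit",pu,r.round(1).tolist())
pt,r=fitc([.45,-.2,.1],[("top",rect(.078,.0765,.034),T((510,160),(632,140),(662,262),(540,288)))]);print("tray",pt,r.round(1).tolist())
t=cv2.imread("pics/top0.png");s=cv2.imread("pics/side0.png")
G,R=(0,255,0),(0,0,255)
def both(p,z,a,b,ex,tb,sb,out):
    po=[(w(p,rect(a,b,z)),G),(w(p,rect(a,b,0)),R)]+[(w(p,e),(255,255,0)) for e in ex]
    A=overlay("top",t,*tb,6,po,"pics/a.png");B=overlay("side",s,*sb,5,po,"pics/b.png")
    H=max(A.shape[0],B.shape[0]);f=lambda I:cv2.copyMakeBorder(I,0,H-I.shape[0],0,0,0)
    I=np.hstack([f(A),f(B)]);print(I.shape);cv2.imwrite(out,I)
both(pu,.024,.062,.095,[],(168,188,240,252),(172,168,246,218),"pics/u1.png")
both(pt,.034,.078,.0765,[rect(.007,.032,.060,-.0345)],(304,160,366,222),(244,245,350,332),"pics/t1.png")
for n in("top","side"):
  for q,nm in((bot.find_in(n,"cup"),"cup"),):print(n,nm,onplane(n,np.array(q[0]["at"])*[512,384],.03))
print(onplane("top",[274,182],.08),onplane("top",[139,204],.07))
E
```

```text
unit [0.49985428 0.2488499  0.32613336] [[-2.5, -0.7], [-0.1, -0.9], [0.2, 3.8], [1.3, 0.2]]
tray [ 0.58241695 -0.20982554  0.15234024] [[-1.4, -0.1], [0.7, -1.7], [2.3, 0.5], [-1.0, 0.5]]
(384, 802, 3)
(435, 902, 3)
top cup [ 0.51211775 -0.01695381]
side cup [ 0.50284726 -0.02763346]
[0.60742745 0.0009713 ] [0.55437558 0.4525549 ]
```

View pics/u1.png

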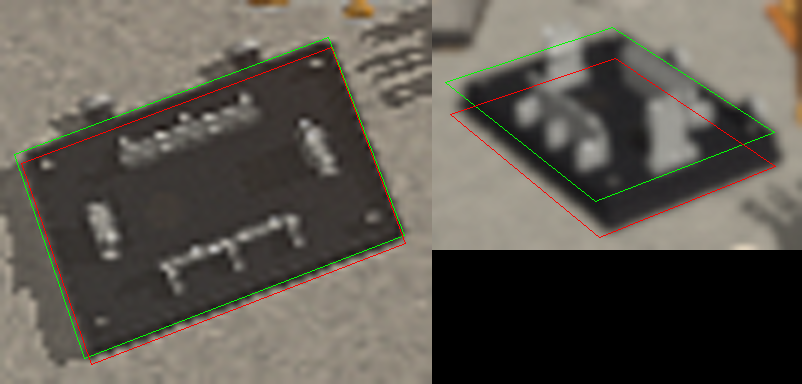

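View pics/t1.png

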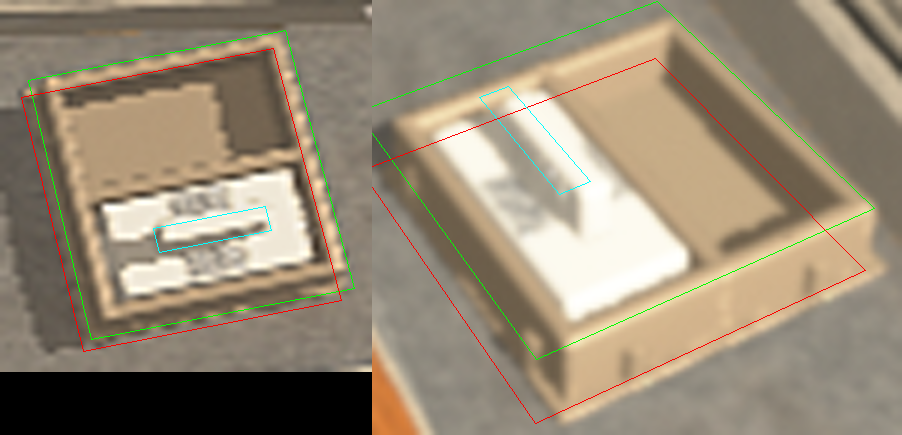

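Both overlays are only a few pixels off. I'll snap them to image edges: the unit's box silhouette and the cassette's top-face outline (56 x 110 mm at z = 0.034).

```bash
cat >> h.py <<'E'
def snap(p0,segs,imgs,reach=(4,2.5,2),sign=0):
    "segs(p)->list of (cam,A,B) world edges, bright-to-dark edges snapped to gradient peak"
    p=np.array(p0,float)
    G={n:cv2.GaussianBlur(cv2.cvtColor(i,6).astype(float),(0,0),.7) for n,i in imgs.items()}
    for it in range(24):
        Rr=reach[min(it//8,len(reach)-1)];tg=[]
        for n,a,b in segs(p):
            t=np.linspace(.08,.92,24)[:,None];W=a+(b-a)*t
            q=proj(n,W);d=q[-1]-q[0];nn=np.array([-d[1],d[0]])/np.hypot(*d)
            cen=proj(n,[np.mean([s[1] for s in segs(p) if s[0]==n],axis=0)])[0]
            if (q.mean(0)-cen)@nn<0: nn=-nn
            o=np.arange(-Rr,Rr+.01,.25)
            pts=q[:,None]+o[None,:,None]*nn
            v=map_coordinates(G[n],[pts[...,1],pts[...,0]],order=1)
            g=np.gradient(v,axis=1)*sign
            k=g.argmax(1);ok=g.max(1)>2
            tg.append((n,t,nn,(q*nn).sum(1)+o[k],ok))
        def f(x):
            out=[]
            for (n,t,nn,c,ok),(_,a,b) in zip(tg,segs(x)):
                r=(proj(n,a+(b-a)*t)*nn).sum(1)-c;out.append(np.where(ok,r,0))
            return np.concatenate(out)
        p=least_squares(f,p,loss="soft_l1",f_scale=.4).x
    r=f(p).reshape(-1,24)
    return p,[(s[0],round(float(np.median(x)),2),round(float(np.abs(x).mean()),2)) for s,x in zip(segs(p),r)]
def boxhull(p,a,b,z,cams):
    P=np.vstack([w(p,rect(a,b,0)),w(p,rect(a,b,z))]);out=[]
    for n in cams:
        h=cv2.convexHull(proj(n,P).astype(np.float32),returnPoints=False).ravel()
        for i in range(len(h)):
            A,B=P[h[i]],P[h[i-1]]
            if abs(A[2]-B[2])<1e-6: out.append((n,A,B))
    return out
def face(p,a,b,z,cams,cx=0):
    R=w(p,rect(a,b,z,cx));return [(n,R[i],R[(i+1)%4]) for n in cams for i in range(4)]
E
cat > fit.py <<'E'
from h import *
t=cv2.imread("pics/top0.png");s=cv2.imread("pics/side0.png");I={"top":t,"side":s}
pu0=[.4995,.2488,.345]
tc=lambda *a:[(304+x/6-.5,160+y/6-.5) for x,y in a]
sc=lambda *a:[(244+(x-372)/5-.5,245+y/5-.5) for x,y in a]
c=rect(.028,.055,.034)
pc0,r=fitc([.55,-.2,.15],[("top",c,tc((103,203),(295,167),(315,262),(121,297))),("side",[c[1],c[3]],sc((688,245),(435,130)))])
print("cass corners",pc0,r.round(1).tolist())
for cams in(("top",),("side",),("top","side")):
    print(cams,"unit",*snap(pu0,lambda p:boxhull(p,.062,.095,.024,cams),I,sign=1))
    print(cams,"cass",*snap(pc0,lambda p:face(p,.028,.055,.034,cams),I,sign=-1))
E
python3 fit.py
```

```text
cass corners [ 0.55539623 -0.21794583  0.14348465] [[-0.0, -0.7], [-0.8, -0.5], [-0.1, -0.7], [0.7, -0.7], [-0.4, 1.3], [-1.2, -0.2]]
('top',) unit [0.50210925 0.24757057 0.32753247] [('top', -0.0, 0.11), ('top', 0.25, 0.25), ('top', 0.5, 1.02), ('top', 0.25, 0.27)]Traceback (most recent call last):
  File "fit.py", line 11, in <module>
    print(cams,"cass",*snap(pc0,lambda p:face(p,.028,.055,.034,cams),I,sign=-1))
                       ~~~~^^^^^^^^^^^^^^^^^^^^^^^^^^^^^^^^^^^^^^^^^^^^^^^^^^^^
  File "h.py", line 48, in snap
    p=least_squares(f,p,loss="soft_l1",f_scale=.4).x
      ~~~~~~~~~~~~~^^^^^^^^^^^^^^^^^^^^^^^^^^^^^^^
    return func(*args, **kwargs)
    result = trf(vector_fun.fun, vector_fun.jac, x0, f0, J0, lb, ub, ftol, xtol,
                 gtol, max_nfev, x_scale, loss_function, tr_solver,
                 tr_options.copy(), verbose, callback=callback_wrapped)
    return trf_no_bounds(
        fun, jac, x0, f0, J0, ftol, xtol, gtol, max_nfev, x_scale,
        loss_function, tr_solver, tr_options, verbose, callback=callback)
    J = jac(x)
    self._update_jac()
    ~
[... 596 characters left out ...]
                      ^^^
    df = [f_eval - f0 for f_eval in f_evals]
                                    ^^^^^^^
    f = np.atleast_1d(self.fun(x, *self.args, **self.kwargs))
                      ~~~~~~~~^^^^^^^^^^^^^^^^^^^^^^^^^^^^^^
    return np.atleast_1d(self.fun(x))
                         ~~~~~~~~^^^
    return self.f(x, *self.args, **self.kwargs)
           ~~~~~~^^^^^^^^^^^^^^^^^^^^^^^^^^^^^^
  File "h.py", line 46, in f
    r=(proj(n,a+(b-a)*t)*nn).sum(1)-c;out.append(np.where(ok,r,0))
       ~~~~^^^^^^^^^^^^^
  File "h.py", line 6, in proj
    c=bot.camera_params(n);P=np.atleast_2d(P);Q=P@c["view"][:3,:3].T+c["view"][:3,3]
ValueError: time passes only in moves, steps and waits
```

```bash
sed -i 's/^def proj/from functools import cache\ncam=cache(bot.camera_params)\ndef proj/; s/c=bot.camera_params(n);P/c=cam(n);P/' h.py; python3 fit.py
```

```text
cass corners [ 0.55539623 -0.21794583  0.14348465] [[-0.0, -0.7], [-0.8, -0.5], [-0.1, -0.7], [0.7, -0.7], [-0.4, 1.3], [-1.2, -0.2]]
('top',) unit [0.50210925 0.24757057 0.32753247] [('top', -0.0, 0.11), ('top', 0.25, 0.25), ('top', 0.5, 1.02), ('top', 0.25, 0.27)]
('top',) cass [ 0.55309975 -0.21808453  0.1574982 ] [('top', 0.28, 0.29), ('top', 0.01, 0.1), ('top', 0.23, 0.26), ('top', -0.0, 0.22)]
('side',) unit [0.50664282 0.25011372 0.32310399] [('side', 0.49, 0.43), ('side', 0.2, 0.21), ('side', 1.24, 1.24), ('side', 0.55, 0.71)]
('side',) cass [ 0.55614302 -0.22535889  0.1638823 ] [('side', 0.01, 0.35), ('side', -0.25, 0.31), ('side', 0.01, 0.14), ('side', -0.88, 0.94)]
('top', 'side') unit [0.50415486 0.2483927  0.32051185] [('top', -0.5, 0.49), ('top', 0.24, 0.27), ('top', 1.0, 1.46), ('top', 0.26, 0.24), ('side', 0.51, 0.6), ('side', 1.0, 0.91), ('side', 1.12, 1.15), ('side', 0.0, 0.41)]
('top', 'side') cass [ 0.55494502 -0.22123213  0.16456846] [('top', 0.74, 0.7), ('top', 1.01, 1.05), ('top', -0.24, 0.19), ('top', -1.0, 0.78), ('side', -0.12, 0.34), ('side', -1.99, 1.99), ('side', 0.47, 0.39), ('side', 0.0, 0.4)]
```

```bash
python3 -m inch '[[1,0,0,0.9,0],[1,0,0,1.8,0],[1,0.5,-1,1.8,-1],[1,1,-2,1.8,-2],[1,1.5,-3,1.8,-3],[1,2,-4,1.8,-4],[1,2.5,-5,1.8,-5],[1,3,-6,1.8,-6],[1,3.5,-7,1.8,-7],[1,4,-8,1.8,-8]]' 60
```

```text
time_s: 2.35
ee_pos: [0.4142, 0.0935, 0.3396]
tool_rot: [0.556, 0.831, 0.0, 0.001]
wrist_force: [1.0, -0.1, -0.5]
grip_width: 0.0852
gripper_force: 0.0
```

```bash
python3 -m inch '[[1,0.5,-1,0,-0.6],[1,1,-2,0,-1.2],[1,1.5,-3,0,-1.8],[1,2,-4,0,-2.28],[1,2.06,-4.69,0,-2.28],[1,2.06,-4.69,-0.6,-2.28],[1,2.06,-4.69,-1.2,-2.28],[1,2.06,-4.69,-1.2,-2.28]]'; python3 -c "
from plant import bot
s=bot.state();print(s['ee_pos'],s['tool_rot'],s['q'])"
```

```text
time_s: 3.35
ee_pos: [0.5355, -0.1851, 0.264]
tool_rot: [0.649, 0.76, -0.001, -0.003]
wrist_force: [0.1, -0.0, 0.6]
grip_width: 0.0857
gripper_force: 0.0
[ 0.53550451 -0.1850734   0.26397792] [ 6.49399260e-01  7.60439430e-01 -5.66574983e-04 -3.48610954e-03] [-5.45984895e-01  1.21369594e-01  1.57334000e+00 -2.13544656e-06
  1.45394678e+00 -7.03181937e-01]
```

```bash
python3 -m inch '[[1,0,0,0,0],[1,0,0,0,0],[1,0,0,0,0]]'; python3 -c "
from plant import bot
s=bot.state();print(s['qvel'],s['q'])"
```

```text
time_s: 3.72
ee_pos: [0.5378, -0.1861, 0.2688]
tool_rot: [0.649, 0.761, 0.0, 0.001]
wrist_force: [-0.2, 0.7, -1.3]
grip_width: 0.0855
gripper_force: 0.0
[ 0.00069678  0.00512963  0.0103018   0.00018543 -0.00362307 -0.00090788] [-5.45451793e-01  1.17877196e-01  1.56762361e+00 -6.21967924e-05
  1.45357801e+00 -7.03179297e-01]
```

```bash
python3 -m inch '[[1,0.27,-0.54,0,0],[1,0.27,-0.54,-0.8,0],[1,0.27,-0.54,-1.6,0],[1,0.27,-0.54,-2.3,0],[1,0.27,-0.54,-2.6,0],[1,0.27,-0.54,-2.6,0],[1,0.27,-0.54,-2.6,0]]'; python3 - <<'E'
from h import *
s=bot.state();print(s['ee_pos'],s['tool_rot'])
I=bot.snapshot("side");T=bot.snapshot("top")
e=s['ee_pos'];p=(e[0],e[1],.158)
rib=w((.554,-.2185,.158),rect(.007,.032,.060))
z=e[2]
po=[(rib,(255,255,0)),(w(p,[(-.0425,0,z+.013),(.0425,0,z+.013)]),(0,0,255)),(w(p,[(-.0425,0,.060),(.0425,0,.060)]),(0,255,0))]
A=overlay("side",I,230,200,360,330,4,po,"pics/a.png")
B=overlay("top",T,304,160,366,222,4,po,"pics/b.png")
B=cv2.copyMakeBorder(B,0,A.shape[0]-B.shape[0],0,0,0);cv2.imwrite("pics/g1.png",np.hstack([A,B]))
E
```

```text
time_s: 4.6
ee_pos: [0.5549, -0.2192, 0.1137]
tool_rot: [0.649, 0.761, 0.0, 0.002]
wrist_force: [0.7, -0.2, 0.3]
grip_width: 0.0853
gripper_force: 0.0
[ 0.55489505 -0.21922853  0.11374974] [6.49249364e-01 7.60572921e-01 2.51699526e-04 2.00769618e-03]
```

View pics/g1.png

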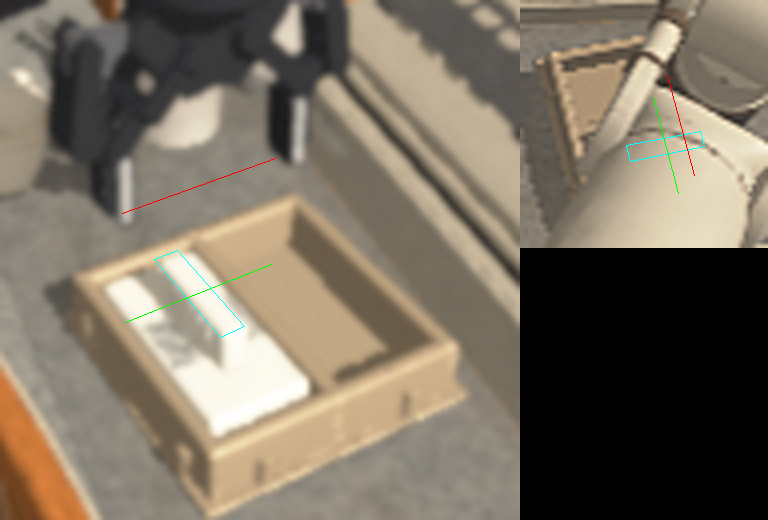

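The side view shows the fitted rib (cyan, ~(155..245,250..335)) on the real rib. The open fingers straddle it, maybe a few mm too far in +x. I'll descend, close gently, and let the wrist force tell me.

```bash
python3 -m inch '[[1,0,0,-0.6,0],[1,0,0,-1.0,0],[1,0,0,-1.24,0],[1,0,0,-1.24,0],[0.45,0,0,-1.24,0],[0.45,0,0,-1.24,0],[0.4,0,0,-1.24,0],[0.4,0,0,-1.24,0]]' 20; python3 - <<'E'
from h import *
I=bot.snapshot("side")
cv2.imwrite("pics/g2.png",overlay("side",I,240,235,320,315,7,[],"pics/a.png"))
E
```

```text
time_s: 5.7
ee_pos: [0.5536, -0.2184, 0.0372]
tool_rot: [0.649, 0.761, 0.0, 0.0]
wrist_force: [-0.3, -0.4, -0.4]
grip_width: 0.034
gripper_force: 0.0
```

View pics/g2.png

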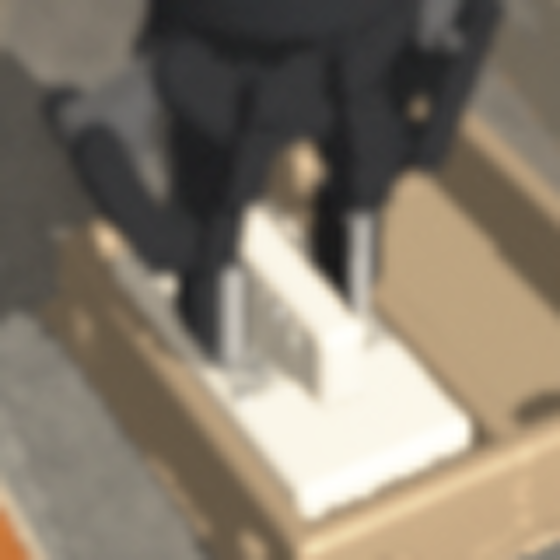

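The rib stands between the pads, which are near x 230 and 355 in the crop, with the rib at ~300. Closing now.

```bash
python3 -m inch '[[0.25,0,0,0,0],[0.2,0,0,0,0],[0.15,0,0,0,0],[0.1,0,0,0,0],[0.05,0,0,0,0],[0.0,0,0,0,0],[0.0,0,0,0,0]]' 20
```

```text
time_s: 6.62
ee_pos: [0.5536, -0.2184, 0.037]
tool_rot: [0.649, 0.761, 0.0, 0.0]
wrist_force: [1.9, -0.1, 0.7]
grip_width: 0.0137
gripper_force: 19.9
```

```bash
python3 -m inch '[[0,0,0,0,0],[0,0,0,0,0],[0,0,0,0.1,0],[0,0,0,0.3,0],[0,0,0,0.6,0],[0,0,0,1,0],[0,0,0,1.6,0],[0,0,0,2.4,0],[0,0,0,3.2,0],[0,0,0,3.6,0]]' 80; python3 -c "
from plant import bot
s=bot.state();print(s['ee_pos'],s['tool_rot'],s['moment'],s['q'])"
```

```text
time_s: 7.88
ee_pos: [0.5534, -0.2187, 0.256]
tool_rot: [0.649, 0.76, -0.0, 0.001]
wrist_force: [-0.4, -1.1, -1.8]
grip_width: 0.0124
gripper_force: 79.3
[ 0.55335988 -0.21870078  0.25595111] [ 6.49352739e-01  7.60486564e-01 -2.87806132e-04  1.05982579e-03] [ 0.037767    0.00089339 -0.0296954 ] [-5.78839469e-01  1.92673799e-01  1.50934741e+00 -8.48787707e-04
  1.43754257e+00 -7.36056822e-01]
```

```bash
python3 -m inch '[[0,-0.05,0.4,0,0.1],[0,-0.14,1.2,0,0.3],[0,-0.24,2.1,0,0.5],[0,-0.34,3,0,0.7],[0,-0.42,3.9,0,0.9],[0,-0.52,4.8,0,1.1],[0,-0.62,5.7,0,1.3],[0,-0.7,6.5,0,1.5],[0,-0.78,7.2,0,1.62],[0,-0.84,7.6,0,1.62]]'; python3 -m inch '[[0,0,0.18,0,0],[0,0,0.18,0,0],[0,0,0.18,-0.7,0],[0,0,0.18,-1.4,0],[0,0,0.18,-1.9,0],[0,0,0.18,-2.1,0],[0,0,0.18,-2.1,0],[0,0,0.18,-2.1,0]]'; python3 - <<'E'
from h import *
s=bot.state();e=s['ee_pos'];q=s['tool_rot'];yaw=2*np.arctan2(q[1],q[0])-np.pi/2
print(e,yaw,s['q'])
I=bot.snapshot("side");T=bot.snapshot("top");cv2.imwrite("pics/s3.png",I);cv2.imwrite("pics/t3.png",T)
z=e[2]-.033;p=(e[0],e[1],yaw)
c=[(w(p,rect(.028,.055,z)),(0,0,255)),(w(p,rect(.028,.055,z+.030)),(0,255,0)),(w((.5025,.2478,.327),rect(.062,.095,.024)),(255,255,0)),(w((.5025,.2478,.327),rect(.062,.095,0)),(255,0,0))]
A=overlay("side",I,165,120,255,215,6,c,"pics/u3.png")
E
```

```text
time_s: 9.12
ee_pos: [0.4999, 0.24, 0.2505]
tool_rot: [0.581, 0.814, -0.002, -0.002]
wrist_force: [0.2, -1.0, -1.7]
grip_width: 0.0122
gripper_force: 79.1
time_s: 10.12
ee_pos: [0.5043, 0.2485, 0.1287]
tool_rot: [0.583, 0.813, 0.001, 0.001]
wrist_force: [-0.1, 0.4, -2.6]
grip_width: 0.0124
gripper_force: 79.0
[0.50430898 0.24850901 0.1286786 ] 0.32676903911793365 [ 2.42967760e-01  2.23926570e-01  1.73368281e+00 -6.70627314e-05
  1.18096880e+00 -8.37758870e-02]
```

View pics/u3.png

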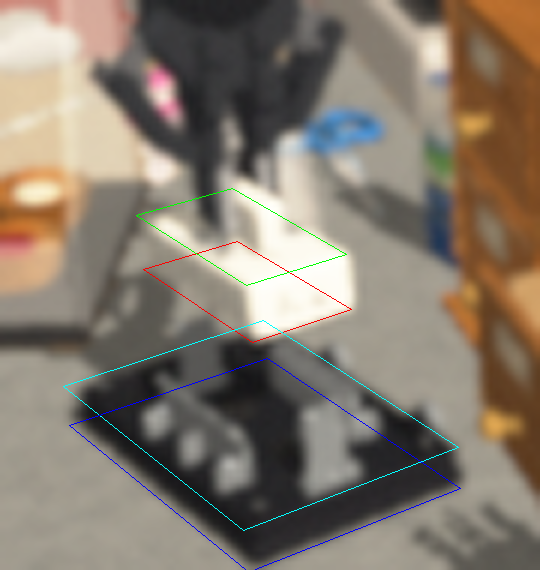

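```bash
cat > fit2.py <<'E'
from h import *
I={"side":cv2.imread("pics/s3.png"),"top":cv2.imread("pics/t3.png")}
I0={"side":cv2.imread("pics/side0.png"),"top":cv2.imread("pics/top0.png")}
for z in(.045,.052): print("hooks mid",onplane("top",np.array([168+211.5/6-.5,188+188.5/6-.5]),z))
print("guides mid",onplane("top",np.array([168+210.5/6-.5,188+185.5/6-.5]),.043))
yaw=.3268;z=.1287-.033
def seg(x):
    p=(x[0],x[1],yaw);zz=z
    P=w(p,[(-.028,-.055,zz+.03),(-.028,-.055,zz),(.028,-.055,zz),(.028,-.055,zz+.03)])
    return [("side",P[i],P[i+1]) for i in range(3)]
for r in((3,2,1.5),(2,1.5,1)):
    print("cass side",*snap([.506,.249],seg,I,reach=r,sign=-1))
for c in("side","top"):
    for r in((3,2,1.5),(2,1.5,1.5)):
        print(c,"unit",*snap([.504,.249],lambda x:boxhull((x[0],x[1],.327),.062,.095,.024,(c,)),I0,reach=r,sign=1))
E
python3 fit2.py
python3 - <<'E'
import cv2
I=cv2.imread("pics/s3.png");T=cv2.imread("pics/t3.png")
k=8
a=cv2.resize(I[148:180,182:230],None,fx=k,fy=k,interpolation=2)
b=cv2.resize(T[175:255,165:250],None,fx=4,fy=4,interpolation=2)
a=cv2.copyMakeBorder(a,0,b.shape[0]-a.shape[0],0,0,0)
import numpy as np;cv2.imwrite("pics/z3.png",np.hstack([a,b]))
E
```

```text
hooks mid [0.49939498 0.244961  ]
hooks mid [0.49798591 0.2442076 ]
guides mid [0.50152996 0.24571192]
cass side [0.50499288 0.24805878] [('side', -0.54, 0.45), ('side', -0.01, 0.11), ('side', -0.47, 0.47)]
cass side [0.50495913 0.24810008] [('side', -0.49, 0.5), ('side', -0.02, 0.1), ('side', -0.51, 0.48)]
side unit [0.50647946 0.25021368] [('side', 0.5, 0.43), ('side', 0.23, 0.23), ('side', 1.5, 1.3), ('side', 0.51, 0.69)]
side unit [0.50640366 0.25019309] [('side', 0.51, 0.44), ('side', 0.27, 0.22), ('side', 1.37, 1.27), ('side', 0.48, 0.69)]
top unit [0.50174158 0.24739785] [('top', 0.25, 0.19), ('top', 0.25, 0.26), ('top', 0.5, 0.7), ('top', 0.25, 0.3)]
top unit [0.50173185 0.24739921] [('top', 0.25, 0.19), ('top', 0.25, 0.26), ('top', 0.5, 0.7), ('top', 0.25, 0.3)]
```

View pics/z3.png

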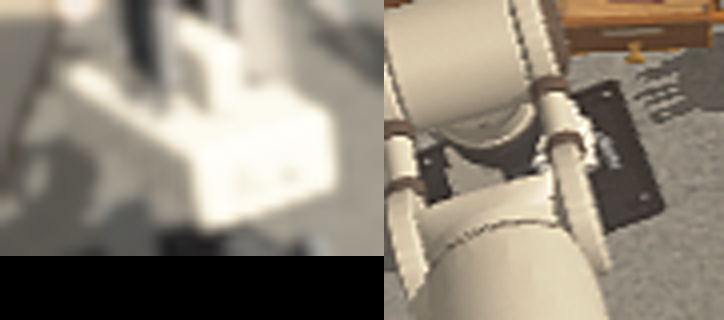

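The cassette sits within 1 mm of the TCP. The two cameras disagree about the unit by opposite small amounts, and their mean is the present position. I'll enter the guides slowly and watch the forces.

```bash
python3 -m inch '[[0,0,0,-0.4,0],[0,0,0,-0.7,0],[0,0,0,-0.8,0],[0,0,0,-0.87,0],[0,0,0,-0.93,0],[0,0,0,-0.93,0]]' 100;python3 -m inch '[[0,0,0,-0.04,0],[0,0,0,-0.08,0],[0,0,0,-0.12,0],[0,0,0,-0.12,0]]';  python3 -c "
from plant import bot
s=bot.state();print(s['ee_pos'],s['tool_rot'],s['moment'])"
```

```text
time_s: 10.98
ee_pos: [0.5042, 0.2484, 0.0721]
tool_rot: [0.583, 0.813, 0.001, 0.001]
wrist_force: [1.5, -1.3, -1.5]
grip_width: 0.0118
gripper_force: 102.1
time_s: 11.48
ee_pos: [0.5036, 0.2484, 0.0642]
tool_rot: [0.583, 0.813, 0.0, 0.0]
wrist_force: [1.4, -3.7, 1.8]
grip_width: 0.0117
gripper_force: 102.6
[0.50359183 0.24841412 0.06422731] [5.82551733e-01 8.12793438e-01 3.20813246e-04 4.48931568e-04] [-0.31726628 -0.21980109  0.0015803 ]
```

```bash
python3 -m inch '[[0,0.005,-0.02,0,0],[0,0.005,-0.02,0,0]]'; python3 -m inch '[[0,0,0,-0.03,0],[0,0,0,-0.06,0],[0,0,0,-0.06,0]]';  python3 -c "
from plant import bot
s=bot.state();print(s['ee_pos'],s['tool_rot'],s['moment'])"
```

```text
time_s: 11.72
ee_pos: [0.5038, 0.2476, 0.0642]
tool_rot: [0.583, 0.813, 0.001, 0.0]
wrist_force: [1.5, -0.5, 2.5]
grip_width: 0.0119
gripper_force: 102.6
time_s: 12.1
ee_pos: [0.5042, 0.2477, 0.0616]
tool_rot: [0.582, 0.813, 0.001, 0.001]
wrist_force: [-0.2, -1.6, 8.6]
grip_width: 0.0121
gripper_force: 103.8
[0.50415691 0.24767318 0.06157957] [5.82432696e-01 8.12878418e-01 7.42931446e-04 5.28874514e-04] [-0.12304211  0.02950548  0.01507289]
```

Balanced sideways, with the vertical force building as the hooks bend. Pressing on.

```bash
python3 -m inch '[[0,0,-0.005,-0.04,0],[0,0,-0.01,-0.08,0],[0,0,-0.01,-0.12,0],[0,0,-0.01,-0.16,0],[0,0,-0.01,-0.16,0]]' 120;python3 -m inch '[[0,0,0,-0.03,0],[0,0,0,-0.06,0],[0,0,0,-0.06,0]]'
```

```text
time_s: 12.72
ee_pos: [0.5027, 0.2467, 0.0497]
tool_rot: [0.583, 0.813, -0.0, -0.001]
wrist_force: [1.9, -0.2, -1.9]
grip_width: 0.0118
gripper_force: 118.3
time_s: 13.1
ee_pos: [0.5027, 0.2467, 0.0493]
tool_rot: [0.582, 0.813, -0.001, -0.001]
wrist_force: [-9.1, -2.5, 21.3]
grip_width: 0.0117
gripper_force: 121.7
```

Vertical force fell off at the snap and then rose on the seat at TCP z = 0.049, as expected. One more push, then release, rise and check.

```bash
python3 -m inch '[[0,0,0,-0.05,0],[0,0,0,-0.05,0],[0,0,0,0.03,0],[0,0,0,0.03,0]]'; python3 -m inch '[[0.3,0,0,0,0],[0.45,0,0,0,0],[0.5,0,0,0,0],[0.5,0,0,0,0],[0.5,0,0,0.4,0],[0.5,0,0,1.2,0],[0.5,0,0,2,0],[0.5,0,0,2.8,0],[0.5,0,0,3.2,0],[0.5,0,0,3.2,0]]' 20; python3 -m inch '[[0.5,-0.6,-0.9,0.3,0],[0.5,-1.2,-1.8,0.6,0],[0.5,-1.8,-2.7,0.6,0],[0.5,-2,-3.6,0.6,0],[0.5,-2,-4.5,0.6,0],[0.5,-2,-5,0.6,0],[0.5,-2,-5,0.6,0]]'
python3 - <<'E'
from h import *
I=bot.snapshot("side");T=bot.snapshot("top")
a=overlay("side",I,165,150,255,225,4,[],"pics/a.png");p=(.5035,.2475,.327)
b=overlay("top",T,165,180,245,255,5,[(w(p,rect(.028,.055,.046)),(0,255,0))],"pics/b.png")
a=cv2.copyMakeBorder(a,0,b.shape[0]-a.shape[0],0,0,0);cv2.imwrite("pics/end.png",np.hstack([a,b]))
E
```

```text
time_s: 13.6
ee_pos: [0.5029, 0.2468, 0.0493]
tool_rot: [0.582, 0.813, -0.0, -0.0]
wrist_force: [-4.5, -0.6, 10.0]
grip_width: 0.0116
gripper_force: 119.9
time_s: 14.85
ee_pos: [0.5046, 0.247, 0.2432]
tool_rot: [0.583, 0.813, 0.002, 0.002]
wrist_force: [0.1, 1.1, -0.3]
grip_width: 0.043
gripper_force: 0.0
time_s: 15.72
ee_pos: [0.3825, -0.0546, 0.275]
tool_rot: [0.584, 0.812, -0.0, -0.002]
wrist_force: [0.1, 1.3, -0.1]
grip_width: 0.0425
gripper_force: 0.0
```

View pics/end.png

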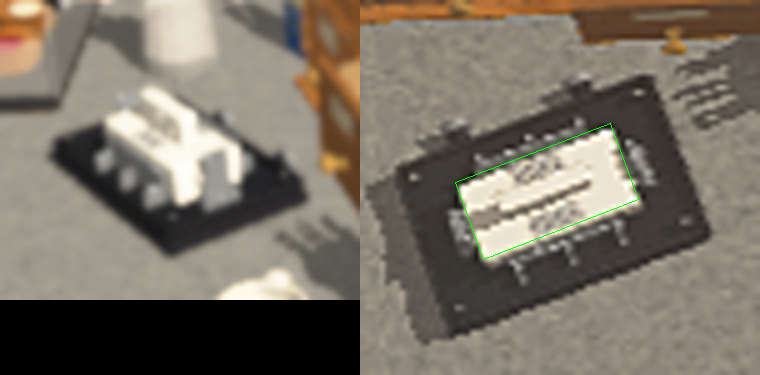

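The cassette lies between the guides. Its top face matches the outline at seated height (z = 0.046), a hook stands at each end, and the hand is clear.

```bash
python3 -c "
from plant import bot
print(bot.close_job())"
```

```text
the job is handed in; nothing more can be done
None
```

The cassette is seated in the water filter unit and released, and the job is handed in at about 16 s. The force drop and the final pictures suggest both hooks snapped over it, but the hook angles weren't measured and no verdict came back.

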